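Find the latched key of a light control box and release it

TASK

One of the four identical keys on the ring-light control box has been left latched down. With the closed fingertips tap each key lightly, one after another from the leftmost to the rightmost, so lightly that no key latches or lets go; then lift the fingers off, press the key that is latched down to its stop and let it spring up, so that all four keys stand up. Do not press the other keys in, grip nothing, and leave the vial, the tally counter and the pin tin where they are.

Things in the scene. Friction and masses are not known exactly. Their poses are not given: they have to be found in the camera images.
- control_box: grey metal ring-light control box screwed flat to the bench, 110 (x) x 216 (y) x 45 mm high, with steel mounting strips under it that stick out 20 mm front and back. Origin at the centre of its underside on the bench, its z up, its y along the row of keys towards key 1, its -x face towards the robot. It is fixed and turned by up to 0.3 rad.
- key_1_top (a point): centre of the flat top of the first (leftmost) key, seen from the robot: a plain grey rectangular key cap, 38 mm (box x) by 30 mm (along the row), edges rounded 2.5 mm. It lies at (0, 69) mm in the box's x, y. An up key's top is 61 mm above the bench (16 mm above the box's top), the latched key's top 6 mm lower, 55 mm.
- key_1 (a joint): how far this key is down, in m: 0 up, 0.006 latched, 0.010 at its stop. The four keys are alike, 46 mm apart; exactly one, drawn at random, is latched at the start.
- key_2_top (a point): centre of the flat top of the second key, seen from the robot: a plain grey rectangular key cap, 38 mm (box x) by 30 mm (along the row), edges rounded 2.5 mm. It lies at (0, 23) mm in the box's x, y. An up key's top is 61 mm above the bench (16 mm above the box's top), the latched key's top 6 mm lower, 55 mm.
- key_2 (a joint): as key_1. Feel of an up key (all four alike): it starts to give at about 2.5 N, then sinks 1.25 mm for each further N (6.5 N at 5 mm), and springs back up when let go.
- key_3_top (a point): centre of the flat top of the third key, seen from the robot: a plain grey rectangular key cap, 38 mm (box x) by 30 mm (along the row), edges rounded 2.5 mm. It lies at (0, -23) mm in the box's x, y. An up key's top is 61 mm above the bench (16 mm above the box's top), the latched key's top 6 mm lower, 55 mm.
- key_3 (a joint): as key_1. Feel of the latched key, whichever it is: solid up to about 7.3 N; pressed harder it goes on down, unlatches at about 8.5 mm (about 10 N) and stops at 10 mm (about 11 N). Let go after that, it springs up to 0 and stays up.
- key_4_top (a point): centre of the flat top of the fourth (rightmost) key, seen from the robot: a plain grey rectangular key cap, 38 mm (box x) by 30 mm (along the row), edges rounded 2.5 mm. It lies at (0, -69) mm in the box's x, y. An up key's top is 61 mm above the bench (16 mm above the box's top), the latched key's top 6 mm lower, 55 mm.
- key_4 (a joint): as key_1.
- vial: specimen vial with black screw cap, loose, 26 mm across, 68 mm high, stands off the left end of the box, a little behind; origin at the centre of its underside. Leave it alone.
- tally_counter: round hand tally counter, loose, 44 x 52 x 32 mm high, right of the box; origin at the centre of its underside. Leave it alone.
- pin_tin: round pin tin, loose, 62 mm across, 22 mm high, left of the box; origin at the centre of its underside. Leave it alone.
- stack_corner (a point): foot, on the bench, of the corner nearest to the robot of a fixed stack of four large flat boxes behind the control box and to its left. The stack is 303 mm high and fills the bench behind this corner, its two near faces running away at about 45 degrees to either side. Keep arm and gripper clear of it.

How it is judged:
On the way, in this order (a step that is already met when the one before it is completed fails the run):
1. the first (leftmost) key is tapped with the fingers while the latched key is still latched (contact force between the fingers and key_1 above 0.3 N and value of joint any of key_1, key_2, key_3, key_4 above 0.0045 m), for 0.03 s.
2. the second key is tapped with the fingers while the latched key is still latched (contact force between the fingers and key_2 above 0.3 N and value of joint any of key_1, key_2, key_3, key_4 above 0.0045 m), for 0.03 s.
3. the third key is tapped with the fingers while the latched key is still latched (contact force between the fingers and key_3 above 0.3 N and value of joint any of key_1, key_2, key_3, key_4 above 0.0045 m), for 0.03 s.
4. the fourth (rightmost) key is tapped with the fingers while the latched key is still latched (contact force between the fingers and key_4 above 0.3 N and value of joint any of key_1, key_2, key_3, key_4 above 0.0045 m), for 0.03 s.
5. after the four taps the fingers are off all the keys and the latched key is still down (contact force between the fingers and key_1 below 0.05 N and contact force between the fingers and key_2 below 0.05 N and contact force between the fingers and key_3 below 0.05 N and contact force between the fingers and key_4 below 0.05 N and value of joint any of key_1, key_2, key_3, key_4 above 0.0045 m), for 0.1 s.
6. the latched key is pressed, lets go and springs up: all four keys are up (value of joint each of key_1, key_2, key_3, key_4 below 0.0015 m), for 0.2 s.
At the end, for the whole second after the job is handed in: All four keys stand up (each less than 1.5 mm down), and the vial, tally counter and pin tin are within 12 mm of where they stood (all of step 6 and distance of each of vial, tally_counter, pin_tin from where it was at the start of the episode below 0.012 m); the robot touches nothing.
It fails at once if a key that was up is pressed in by more than 4.8 mm while another is down (value of joint each of key_1, key_2 above 0.0048 m or value of joint each of key_1, key_3 above 0.0048 m or value of joint each of key_1, key_4 above 0.0048 m or value of joint each of key_2, key_3 above 0.0048 m or value of joint each of key_2, key_4 above 0.0048 m or value of joint each of key_3, key_4 above 0.0048 m).
It fails at once if a bystander (vial, tally counter, pin tin) is pushed, lifted or carried more than 12 mm (distance of any of vial, tally_counter, pin_tin from where it was at the start of the episode above 0.012 m).
It also fails if it takes over 48 s, if anything falls off the work surface, if the arm or the gripper's body presses on something with over 40 N, if the wrist force passes 120 N, or if a joint passes its speed limit or range.

ROBOT

A 7-joint arm with a two-finger parallel gripper is mounted at the origin on the work surface; the furniture and walls round the work are solid. World frame = base frame: x ahead of the robot, y to its left, z up, the work surface at z = 0. Lengths are in m, angles in rad, forces in N, time in s.
With the tool pointing down it reaches from about 0.35 to 0.9 m from the base axis. Payload 19.9 kg.
Tool frame: the origin (TCP) lies between the finger pads; the fingertips stand 8 mm ahead of it and the grasp point (between the pads) lies 11 mm behind it (r.tip_reach is the distance from the TCP to the fingertips, in m); z points along the fingers, y is the line along which they close (so a half turn about z gives the same grasp; the last joint's range is limited). The gripper opens to 94 mm and grips with 3 to 60 N. Pads are 16 mm wide; open, the fingers measure 119 mm over their backs; the gripper's body (75 mm by 177 mm) begins 78 mm behind the grasp point.
Start: joints at [-1.216, 0.417, -0.01, 1.614, 0.005, 1.111, -0.053], TCP at [0.241, 0.577, 0.213] pointing down, gripper open.
Joint ranges: [-2.81, 2.81], [-0.39, 2.02], [-1.27, 1.25], [0.06, 2.57], [-1.19, 4.33], [0.19, 2], [-2.82, 2.82]. Speed limits (rad/s): [1.89, 1.89, 2.39, 2.39, 3.01, 3.01, 3.01].

INTERFACE

Orientations are given as a rotation vector (axis times angle).
In Python, from bench import r, viewer, sign_off gives the robot as it stands.
- The arm moves only by the shell command python3 -m handwheel 'ROWS' [FORCE]. ROWS is text: rows parted by semicolons, each of 7 numbers parted by spaces: the shift along the tool's x, y, z in units of 30 mm (1.0 is 30 mm), then the turn, a rotation vector about the tool's x, y, z in units of 10 degrees (1.0 is 10 degrees), then the opening, from 0 (shut) to 1 (fully open). A call has 1 to 8 rows; each row shifts and turns the commanded pose from where the row before left it, along the tool's axes as they then stand; what a row does not reach is not made up. A row lasts 1/8 s, in which the tool goes at most 62.5 mm and 10.7 degrees, less where a joint would pass 70% of its speed; a pose out of reach is approached as far as the arm can. A call is refused whole if a number of a shift passes 1 or a number of a turn 1, either way. A call with a gripper value outside its range is refused whole. The fingers move at their own pace and stop on an object; FORCE is the grip in N (left out, the last holds). Time passes only in rows, so rows that do not move let the fingers close. It gives the time, the measured TCP pose, the force, the opening and the grip force at its end, in the units of the state.
- r.get_obs(): the state, without advancing time (a new reading comes with each control period).
- viewer.get_image(name): name is "side" or "top" or "wrist"; returns a dict with "pixels" (480x640x3 uint8, red, green, blue), "camera_matrix" (3x3 intrinsics, pixels), "dist" ([k1, k2, p1, p2, k3] as OpenCV has them; the pictures are not rectified), "view" (4x4, takes a point from world to camera coordinates); the wrist camera has in their place "tool_from_camera" (4x4, takes a point from camera to tool coordinates, whose origin is the TCP and whose axes are the flange's). Camera axes: x right, y up, looking along -z (the intrinsics and any distortion apply to the point x, -y, -z); pixel columns grow to the right and rows downward; lengths in m; the calibration is good to about 2 mm. A picture is of the moment at which its call begins: read the wrist's pose just before it. There is no depth.
- sign_off(): hands the job in; it is judged then, once.
The state is a dict: "time": time; "joint_positions": joint angles; "qvel": joint speeds; "joint_torque": joint torques, N m; "position": TCP position; "orientation": TCP orientation; "ft_force": force on the tool from outside, world axes, zero at the start; "ft_torque": the same for the moment, N m; "finger_gap": finger opening in m; "gripper_force": force on a finger pad.
Only numpy, scipy, OpenCV 4.12 (cv2) and the standard library are available. Lean on these libraries where they do the work, as an engineer would, in place of code of your own. Each camera call takes 0.05 s, during which the arm holds its last target. There are 200 camera calls.

## Working session

There is one attempt and no reset: what is moved stays moved. The work goes in short steps, Python scripts to look and compute and a shell command to move; the robot and the scene stay as the last step left them, time stands still between calls to the robot, and variables do not carry over. Pictures are saved under pics/ and viewed, at most 10 in all, crops included, and the job is handed in when it is done.

```bash
mkdir -p pics; ls
python3 - <<'E'
from bench import r, viewer
import cv2
o=r.get_obs(); print({k:(v.round(3) if hasattr(v,'round') else v) for k,v in o.items()}, r.tip_reach)
for n in ("top","side"):
    d=viewer.get_image(n); cv2.imwrite(f"pics/{n}0.png",d["pixels"][:,:,::-1]); print(n,d["camera_matrix"],d["dist"],d["view"])
E
```

```text
pics
{'time': 0.0, 'joint_positions': array([-1.217,  0.418, -0.01 ,  1.614,  0.005,  1.111, -0.053]), 'qvel': array([ 0.   ,  0.001,  0.   , -0.001,  0.   ,  0.   ,  0.   ]), 'joint_torque': array([-0.0000e+00, -8.5125e+01,  6.3900e-01, -4.2596e+01, -4.9000e-02,
        1.9000e-02,  0.0000e+00]), 'position': array([0.241, 0.576, 0.213]), 'orientation': array([-6.18e-01, -3.08e+00,  2.00e-03]), 'ft_force': array([ 0.604,  0.258, -0.002]), 'ft_torque': array([-0.015, -0.046, -0.014]), 'gripper_force': 0.0, 'finger_gap': 0.09397199521485794} 0.008
top [[448.25005076   0.         322.09651903]
 [  0.         448.25005076 231.68915019]
 [  0.           0.           1.        ]] [-0.04274124  0.          0.          0.          0.        ] [[ 0.05797608 -0.99830882 -0.00427597 -0.08880723]
 [ 0.97573496  0.0557582   0.21173641 -0.48005534]
 [-0.21113991 -0.01644786  0.97731745 -0.82045151]
 [ 0.          0.          0.          1.        ]]
side [[596.45847562   0.         317.57324352]
 [  0.         596.45847562 234.4703315 ]
 [  0.           0.           1.        ]] [0.02511274 0.         0.         0.         0.        ] [[-0.99942069 -0.03350933  0.00595096  0.47099144]
 [ 0.03161516 -0.84936006  0.52686619 -0.11893392]
 [-0.01260042  0.52674911  0.84992741 -0.8730753 ]
 [ 0.          0.          0.          1.        ]]
```

View pics/top0.png

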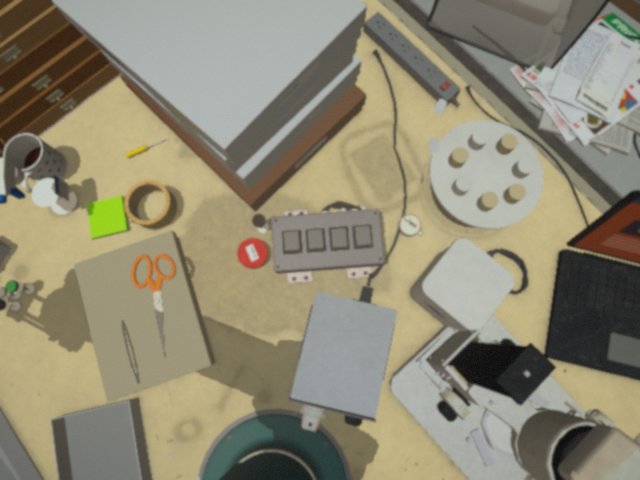

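View pics/side0.png

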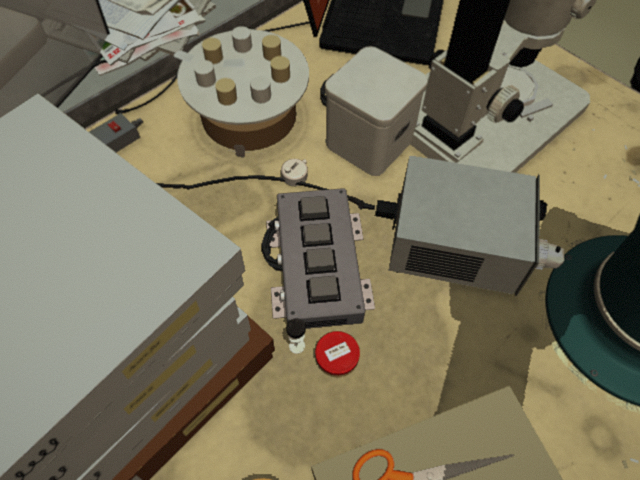

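The top view shows the box at about (328,240), tin at (252,253), vial at (260,222), counter at (410,225) and the stack's near corner at (253,205). The side view shows key 1 at (324,288) through key 4 at (314,207). I'll crop closer.

Run:
```python
import cv2
a=cv2.imread("pics/top0.png")[195:290,260:400]; cv2.imwrite("pics/topc.png",cv2.resize(a,None,fx=5.5,fy=5.5,interpolation=cv2.INTER_CUBIC))
a=cv2.imread("pics/side0.png")[182:332,260:385]; cv2.imwrite("pics/sidec.png",cv2.resize(a,None,fx=4,fy=4,interpolation=cv2.INTER_CUBIC))
```

```text
(no output)
```

View pics/topc.png

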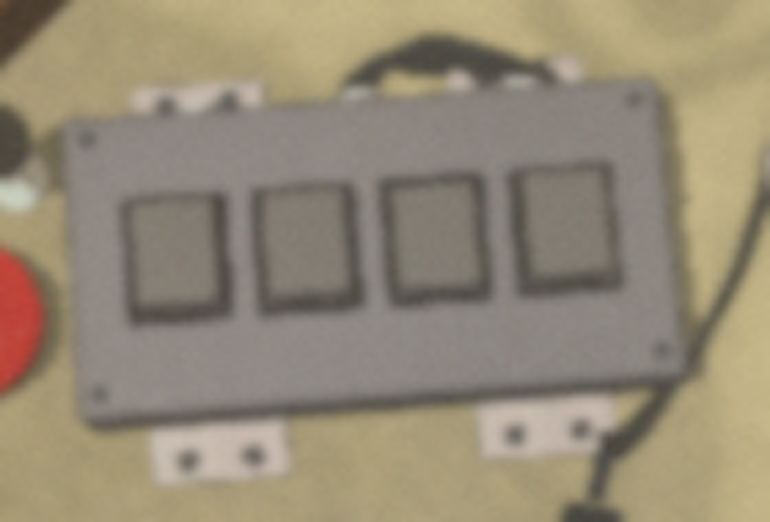

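View pics/sidec.png

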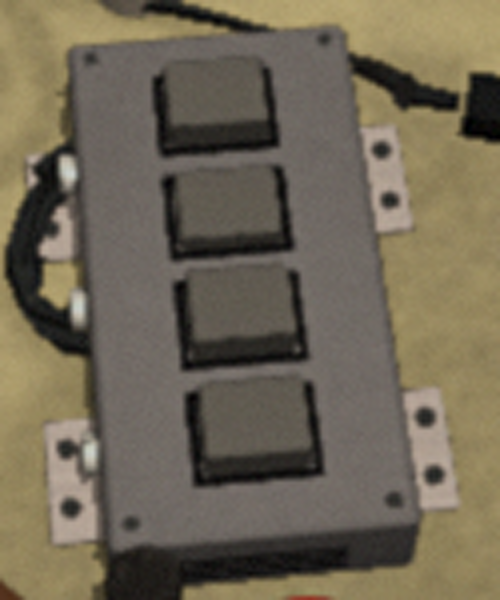

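The top crop shows the lid corners at (65,120), (655,78), (688,372) and (85,418), with key tops at (175,250), (304,245), (434,237) and (564,224). The side crop shows key tops 4 to 1 at about (216,90), (228,193), (240,300) and (254,415). Key 3 looks lowest.

```bash
cat > h.py <<'E'
import numpy as np, cv2
from scipy.spatial.transform import Rotation as R
from bench import r, viewer
def ray(d,px,z):
    u=cv2.undistortPoints(np.array([[px]],float),d["camera_matrix"],np.array(d["dist"])).ravel()
    V=np.array(d["view"]); Rm=V[:3,:3]; c=-Rm.T@V[:3,3]; v=Rm.T@[u[0],-u[1],-1]
    return c+v*(z-c[2])/v[2]
E
python3 - <<'E'
from h import *
T=viewer.get_image("top"); S=viewer.get_image("side")
t=lambda x,y,z:ray(T,(260+x/5.5,195+y/5.5),z)
s=lambda x,y,z:ray(S,(260+x/4,182+y/4),z)
f=lambda L:print(np.round(L,4).tolist())
c=[t(*p,.045) for p in((65,120),(655,78),(688,372),(85,418))]; f(c); f(np.mean(c,0))
c2=[s(*p,.045) for p in((105,548),(72,45),(342,28),(415,525))]; f(c2); f(np.mean(c2,0))
f([t(*p,.061) for p in((175,250),(304,245),(434,237),(564,224))])
f([s(*p,.061) for p in((254,415),(240,300),(228,193),(216,90))])
f([ray(T,p,z) for p,z in(((253,205),0),((260,222),.068),((252,253),.022),((410,225),.032))])
f([ray(T,p,z) for z in (0.06,.12) for p in((318,295),(396,310),(376,418),(292,398))])
f([ray(S,p,.1) for p in((409,160),(538,178),(392,238))])
o=r.get_obs();print(R.from_rotvec(o["orientation"]).as_matrix().round(3))
W=viewer.get_image("wrist");print(W["tool_from_camera"])
E
```

```text
[[0.51, 0.0399, 0.045], [0.5377, -0.171, 0.045], [0.4316, -0.1859, 0.045], [0.4033, 0.0242, 0.045]]
[0.4707, -0.0732, 0.045]
[[0.5131, 0.0435, 0.045], [0.5389, -0.1677, 0.045], [0.4338, -0.1799, 0.045], [0.4067, 0.031, 0.045]]
[0.4731, -0.0683, 0.045]
[[0.4618, -0.0043, 0.061], [0.4661, -0.0491, 0.061], [0.4716, -0.0941, 0.061], [0.4788, -0.1391, 0.061]]
[[0.4634, -0.0012, 0.061], [0.4697, -0.0468, 0.061], [0.4755, -0.0918, 0.061], [0.4816, -0.1375, 0.061]]
[[0.5442, 0.0875, 0.0], [0.4929, 0.0587, 0.068], [0.4393, 0.0765, 0.022], [0.5122, -0.2351, 0.032]]
[[0.3612, -0.0606, 0.06], [0.3417, -0.2069, 0.06], [0.1496, -0.1765, 0.06], [0.175, -0.025, 0.06], [0.3568, -0.0616, 0.12], [0.3388, -0.1975, 0.12], [0.1603, -0.1693, 0.12], [0.1839, -0.0286, 0.12]]
[[0.3412, -0.1969, 0.1], [0.1535, -0.17, 0.1], [0.371, -0.0585, 0.1]]
[[-0.923  0.386 -0.   ]
 [ 0.386  0.923 -0.001]
 [-0.    -0.001 -1.   ]]
[[ 3.02631623e-04  9.65680682e-01  2.59732032e-01  7.51864008e-02]
 [ 9.99999742e-01 -1.23059657e-04 -7.07633980e-04  2.61609808e-04]
 [-6.51385930e-04  2.59732179e-01 -9.65680470e-01 -1.72288672e-01]
 [ 0.00000000e+00  0.00000000e+00  0.00000000e+00  1.00000000e+00]]
```

Both views agree: box centre about (0.472, -0.071), yaw about 0.13. The keys run from (0.463, -0.003) to (0.481, -0.139). I'll close the fingers, turn the tool 30° so its y runs along the row, and approach at height.

```bash
python3 -m handwheel '0 0 0 0 0 -1 0;0 0 0 0 0 -1 0;0 0 0 0 0 -1 0;0 0 0 0 0 0 0;0 0 0 0 0 0 0;-0.25 -1 0 0 0 0 0;-0.25 -1 0 0 0 0 0;-0.25 -1 0 0 0 0 0' 10; python3 -m handwheel '-0.25 -1 0 0 0 0 0;-0.25 -1 0 0 0 0 0;-0.25 -1 0 0 0 0 0;-0.25 -1 0 0 0 0 0;-0.25 -1 0 0 0 0 0;-0.25 -1 0 0 0 0 0;-0.25 -1 0 0 0 0 0;0 0 0 0 0 0 0'
```

```text
time: 1.25
position: [0.275, 0.4894, 0.2134]
orientation: [-0.196, 3.135, -0.0]
ft_force: [0.2, -0.0, -0.6]
finger_gap: 0.0172
gripper_force: 0.0
time: 2.25
position: [0.3543, 0.2871, 0.2137]
orientation: [-0.191, 3.135, 0.0]
ft_force: [0.6, 1.0, 0.0]
finger_gap: 0.0005
gripper_force: 0.0
```

```bash
python3 -m handwheel '-0.24 -1 0 0 0 0 0;-0.24 -1 0 0 0 0 0;-0.24 -1 0 0 0 0 0;-0.24 -1 0 0 0 0 0;-0.24 -1 0 0 0 0 0;-0.24 -1 0 0 0 0 0;-0.24 -1 0 0 0 0 0;-0.24 -1 0 0 0 0 0'; python3 -m handwheel '-0.24 -1 0 0 0 0 0;-0.24 -1 0 0 0 0 0;0 0 1 0 0 0 0;0 0 1 0 0 0 0;0 0 1 0 0 0 0;0 0 0 0 0 0 0;0 0 0 0 0 0 0'
python3 - <<'E'
from h import *
o=r.get_obs(); W=viewer.get_image("wrist"); S=viewer.get_image("side")["pixels"]
C=np.array(W["tool_from_camera"]); Rt=R.from_rotvec(o["orientation"]).as_matrix()
img=W["pixels"][:,:,::-1].copy()
th=.128; c=np.array([.472,-.071,0])
B=np.array([[np.cos(th),-np.sin(th),0],[np.sin(th),np.cos(th),0],[0,0,1]])
for k in(69,23,-23,-69):
    q=[]
    for dx,dy in((19,15),(19,-15),(-19,-15),(-19,15)):
        p=c+B@[dx/1e3,(k+dy)/1e3,.061]; pt=Rt.T@(p-o["position"]); pc=C[:3,:3].T@(pt-C[:3,3])
        q.append(cv2.projectPoints(np.array([[pc[0],-pc[1],-pc[2]]]),np.zeros(3),np.zeros(3),W["camera_matrix"],np.array(W["dist"]))[0].ravel())
    cv2.polylines(img,[np.int32(q)],True,(0,0,255),1)
a=cv2.resize(S[150:340,230:420],(480,480),interpolation=cv2.INTER_CUBIC)[:,:,::-1]
cv2.imwrite("pics/w1.png",cv2.resize(np.hstack([img,a]),(800,343))); print(o["position"])
E
```

```text
time: 3.25
position: [0.4417, 0.0579, 0.2136]
orientation: [-0.198, 3.135, 0.0]
ft_force: [-0.1, 0.5, -0.3]
finger_gap: 0.0004
gripper_force: 0.0
time: 4.12
position: [0.4639, 0.0007, 0.1245]
orientation: [-0.2, 3.134, -0.0]
ft_force: [0.7, 0.5, 0.5]
finger_gap: 0.0005
gripper_force: 0.0
[0.46385223 0.00065287 0.12446431]
```

View pics/w1.png

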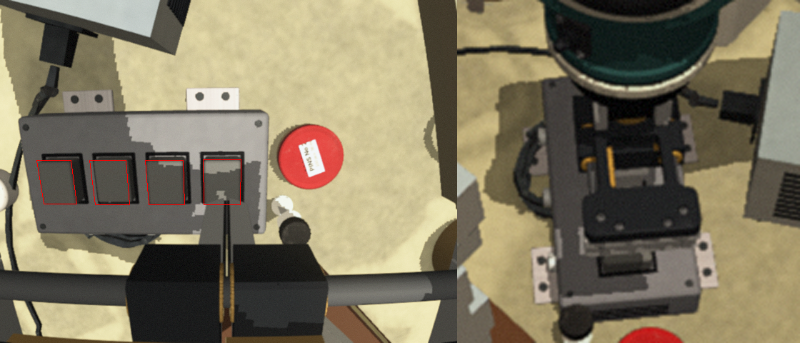

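The red outlines (predicted key tops) match the keys to about 2 mm, and the fingertips are over key 1. Next I'll descend to just above its top.

```bash
python3 -m handwheel '0 -0.1 0.9 0 0 0 0;0 0 0.8 0 0 0 0;0 0 0 0 0 0 0;0 0 0 0 0 0 0'; python3 -m handwheel '0 0 0.1 0 0 0 0;0 0 0.04 0 0 0 0;0 0 0 0 0 0 0;0 0 0 0 0 0 0'
```

```text
time: 4.72
position: [0.4643, -0.0026, 0.0736]
orientation: [-0.2, 3.134, 0.0]
ft_force: [0.6, -0.7, 1.5]
finger_gap: 0.0009
gripper_force: 0.0
time: 5.22
position: [0.464, -0.0026, 0.0686]
orientation: [-0.201, 3.134, 0.0]
ft_force: [2.0, 2.4, 2.4]
finger_gap: 0.0006
gripper_force: 1.3
```

```bash
python3 -m handwheel '0 0 0.04 0 0 0 0;0 0 0 0 0 0 0;0 0 0 0 0 0 0'
```

```text
time: 5.6
position: [0.4638, -0.0027, 0.0672]
orientation: [-0.201, 3.135, -0.0]
ft_force: [3.6, 2.0, 4.3]
finger_gap: 0.0005
gripper_force: 1.8
```

Key 1 gives about 4 N at 1.8 mm, so it's up and tapped. On to key 2.

```bash
python3 -m handwheel '0 0 -0.5 0 0 0 0;0 -0.77 0 0 0 0 0;0 -0.77 0 0 0 0 0;0 0 0 0 0 0 0;0 0 0.4 0 0 0 0;0 0 0.05 0 0 0 0;0 0 0.03 0 0 0 0;0 0 0 0 0 0 0'; python3 -m handwheel '0 0 0.02 0 0 0 0;0 0 0 0 0 0 0;0 0 0 0 0 0 0'
```

```text
time: 6.6
position: [0.4693, -0.0481, 0.0677]
orientation: [0.202, -3.135, -0.0]
ft_force: [-1.2, 2.1, 3.4]
finger_gap: 0.0009
gripper_force: 1.6
time: 6.98
position: [0.4695, -0.0485, 0.0671]
orientation: [-0.201, 3.135, -0.0]
ft_force: [-0.6, 2.8, 4.6]
finger_gap: 0.0008
gripper_force: 1.8
```

Key 2 is up as well, at 4.6 N. On to key 3.

```bash
python3 -m handwheel '0 0 -0.5 0 0 0 0;0 -0.77 0 0 0 0 0;0 -0.77 0 0 0 0 0;0 0 0 0 0 0 0;0 0 0.4 0 0 0 0;0 0 0.05 0 0 0 0;0 0 0.03 0 0 0 0;0 0 0 0 0 0 0'; python3 -m handwheel '0 0 0.02 0 0 0 0;0 0 0 0 0 0 0;0 0 0 0 0 0 0'
```

```text
time: 7.98
position: [0.4754, -0.0941, 0.0677]
orientation: [0.201, -3.135, 0.0]
ft_force: [1.0, -0.6, 0.1]
finger_gap: 0.0002
gripper_force: 0.0
time: 8.35
position: [0.4754, -0.0943, 0.0671]
orientation: [-0.201, 3.135, -0.0]
ft_force: [0.2, 0.0, 0.0]
finger_gap: 0.0007
gripper_force: 0.0
```

There is no contact at the up height, so key 3 is the latched one. I'll go down gently to its lower top.

```bash
python3 -m handwheel '0 0 0.1 0 0 0 0;0 0 0.03 0 0 0 0;0 0 0 0 0 0 0;0 0 0 0 0 0 0'; python3 -m handwheel '0 0 0.02 0 0 0 0;0 0 0 0 0 0 0;0 0 0 0 0 0 0'
```

```text
time: 8.85
position: [0.4754, -0.0943, 0.0633]
orientation: [-0.201, 3.135, 0.0]
ft_force: [-2.5, 0.8, 6.7]
finger_gap: 0.0009
gripper_force: 3.1
time: 9.22
position: [0.4754, -0.0943, 0.0627]
orientation: [-0.201, 3.135, 0.0]
ft_force: [-1.4, -0.8, 7.0]
finger_gap: 0.0007
gripper_force: 3.7
```

Contact at 7 N and solid: key 3 is tapped and still latched. Now key 4, lifting about 20 mm first.

```bash
python3 -m handwheel '0 0 -0.65 0 0 0 0;0 -0.77 0 0 0 0 0;0 -0.77 0 0 0 0 0;0 0 0 0 0 0 0;0 0 0.4 0 0 0 0;0 0 0.05 0 0 0 0;0 0 0.03 0 0 0 0;0 0 0 0 0 0 0'; python3 -m handwheel '0 0 0.02 0 0 0 0;0 0 0 0 0 0 0;0 0 0 0 0 0 0'
```

```text
time: 10.22
position: [0.4811, -0.1396, 0.0676]
orientation: [0.202, -3.135, -0.001]
ft_force: [-1.2, 2.3, 3.4]
finger_gap: 0.0006
gripper_force: 1.6
time: 10.6
position: [0.4814, -0.1401, 0.0672]
orientation: [-0.201, 3.135, -0.0]
ft_force: [-1.1, 3.7, 3.6]
finger_gap: 0.0005
gripper_force: 1.8
```

Key 4 is tapped. I'll lift off, hold clear, and return over key 3.

```bash
python3 -m handwheel '0 0 -0.5 0 0 0 0;0 0 0 0 0 0 0;0 0 0 0 0 0 0;0 0.76 0 0 0 0 0;0 0.76 0 0 0 0 0;0 0 0 0 0 0 0;0 0 0 0 0 0 0'; python3 -m handwheel '0 0 0.5 0 0 0 0;0 0 0.13 0 0 0 0;0 0 0.07 0 0 0 0;0 0 0.05 0 0 0 0;0 0 0 0 0 0 0;0 0 0 0 0 0 0'
```

```text
time: 11.48
position: [0.4755, -0.0955, 0.082]
orientation: [0.2, -3.135, 0.001]
ft_force: [-0.4, -0.8, 1.0]
finger_gap: 0.0006
gripper_force: 0.0
time: 12.22
position: [0.4751, -0.0954, 0.0594]
orientation: [0.199, -3.134, 0.0]
ft_force: [-3.9, -0.2, 10.1]
finger_gap: 0.0003
gripper_force: 5.0
```

```bash
python3 -m handwheel '0 0 0.03 0 0 0 0;0 0 0 0 0 0 0;0 0 0 0 0 0 0'
```

```text
time: 12.6
position: [0.4752, -0.0954, 0.059]
orientation: [0.199, -3.135, -0.0]
ft_force: [-8.8, 0.2, 25.6]
finger_gap: 0.0004
gripper_force: 12.9
```

It's at the stop: the force jumped to 26 N. I'll lift off slowly, then check.

```bash
python3 -m handwheel '0 0 -0.1 0 0 0 0;0 0 -0.2 0 0 0 0;0 0 -0.5 0 0 0 0;0 0 -1 0 0 0 0;0 0 -1 0 0 0 0;0 0 -1 0 0 0 0;0 0 0 0 0 0 0;0 0 0 0 0 0 0'
python3 - <<'E'
from bench import viewer; import cv2
a=viewer.get_image("wrist")["pixels"][:,:,::-1]; cv2.imwrite("pics/w2.png",a)
E
```

```text
time: 13.6
position: [0.4752, -0.0949, 0.1725]
orientation: [0.2, -3.135, -0.0]
ft_force: [-0.5, 0.2, -0.1]
finger_gap: 0.0006
gripper_force: 0.0
```

View pics/w2.png

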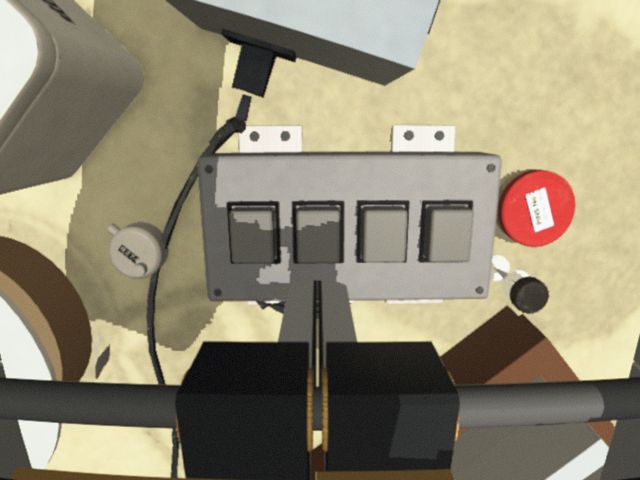

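The wrist view shows the four key tops level with each other in a row from (253,233) to (447,233). The tin at (538,208), vial at (528,295) and counter at (135,250) are undisturbed. Key 3 went past 8.5 mm to its hard stop and was then released, so I'm handing in with the arm clear.

```bash
python3 -c "
from bench import sign_off; print(sign_off())"
```

```text
the job is handed in; nothing more can be done
None
```

I tapped all four keys lightly from left to right, found key 3 latched, pressed it to its hard stop and released it; it looked level with the others in the last picture, and I handed the job in at about 14 s (no verdict was returned).

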